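# Shift the plan folder's selector through its gate into the third slot

### The job

Set the plan-folding machine to its third fold: with the fingertips, gently push the selector lever sideways along the cross channel of its gate to the third column (the rightmost, seen from the robot), then push it forward, away from the robot, fully home into the third forward slot. Do not put it into any other slot on the way, do not grip or pinch it, and leave everything else on the desk and on the machine where it stands.

Things in the scene. Friction and masses are not known exactly. Their poses are not given: they have to be found in the camera images.
- folder: Plan-folding machine, grey, fixed. Origin on the desk (z = 0) straight below the middle of its gate; x points forward (away from operator and robot), y to the operator's left, z up. Housing x -100 to +120, y -170 to +170 mm, flat deck 105 mm high; beyond it, lower, rollers and feed tray to x +305; black hand wheel on the left side.
- gate: Steel gate plate, 111 x 113 mm, top face 116 mm above the desk; origin and axes as the folder's. Cross channel 15 mm wide along y at x = 0, ends at y -34.5 and +34.5. Three slots forward (+x) and three back, 15 mm wide, centred on y = +27 (first, left), 0 (second), -27 (third, right), ending 33.5 mm from the channel's middle; round-nosed tongues between.
- lever: Selector lever; origin at the centre of its black ball knob, 32 mm across, atop the 10 mm steel rod of the lever, 180 mm from its pivot (21.5 mm above the desk, below the gate's middle). In folder axes x = 180 sin f, y = -180 sin s cos f, z = 21.5 + 180 cos s cos f (mm): third column, in the channel: 0, -52, 194; home in the third forward slot: +52, -50, 187. About 2.5 N moves it; it stays where left.
- third_slot (a point): Fixed point on the gate plate's top face: where the lever's rod passes when home at the far end of the third forward slot, 28 mm forward and 27 mm right of the gate's middle, 116 mm above the desk.
- cross (a joint): Side angle s of the lever (rad): 0 upright in the second column, +0.29 at the third column (right), -0.29 at the first (left), play in a slot about 0.03 either way. Starts anywhere from the first column to a little right of the second.
- selector (a joint): Forward angle f of the lever (rad): 0 in the cross channel (play 0.03 either way), about +0.29 at the far end of a forward slot, -0.29 at the end of a rear slot. The lever pivots both ways and cannot be lifted. The slot ends are rigid; over 34 N of finger force on the lever is too rough.
- eraser: white block eraser 55 x 22 x 13 lying on the folder's deck, left of the gate (mm); loose, origin under its middle. To be left alone.
- tape_roll: clear ring-shaped roll of tape, 52 across, 18 high, lying on the folder's deck, right of the gate (mm); loose, origin under its middle. To be left alone.
- mug: yellow mug, 82 across, 92 high, on the desk to the left (mm); loose, origin under its middle. To be left alone.
- pencil_cup: dark round cup, 72 across, 100 high, with pencils up to 170 high, on the desk to the left (mm); loose, origin under its middle. To be left alone.
- tape_dispenser: black desk tape dispenser 150 x 60 x 90 high, on the desk to the right (mm); loose, origin under its middle. To be left alone.
- notebook: spiral notebook 150 x 118 x 16, flat on the desk to the right, near the robot (mm); loose, origin under its middle. To be left alone.
- scale_rule: white rule 150 x 22 x 12, flat on the desk to the left, near the robot (mm); loose, origin under its middle. To be left alone.
- stapler: black stapler 130 x 34 x 42 high, on the desk to the right (mm); loose, origin under its middle. To be left alone.

How it is judged:
By the outcome, as a careful person would: the job done as asked, in the order asked, and still so for the second after the job is handed in, with the robot touching nothing.
It also fails if it takes over 48 s, if anything falls off the work surface, if the arm or the gripper's body presses on something with over 40 N, if the wrist force passes 120 N, or if a joint passes its speed limit or range.

### The arm

A 7-joint arm with a two-finger parallel gripper is mounted at the origin on the work surface. World frame = base frame: x ahead of the robot, y to its left, z up, the work surface at z = 0. Lengths are in m, angles in rad, forces in N, time in s.
With the tool pointing down it reaches from about 0.425 to 0.925 m from the base axis. Payload 6.8 kg.
Tool frame: the origin (TCP) lies at the very end of the fingers, on their centre line; the grasp point (between the pads) lies bot.hold_point_z behind it (bot.hold_point_z is the distance from the TCP to the grasp point, in m); x points along the fingers, z is the direction in which the jaws open and shut, and the axes are right-handed (so a half turn about x gives the same grasp; the last joint's range is limited). The gripper opens to 85 mm and grips with 20 to 120 N. Pads are 22 mm wide; open, the fingers measure 114 mm over their backs; the gripper's body (76 mm by 85 mm) begins 54 mm behind the grasp point. The pads swing forward as they close: fully open they stand 13 mm farther back than shut.
Start: joints at [-1.232, 0.477, 0.022, 1.555, -0.011, 1.109, -0.083], TCP at [0.292, 0.609, 0.231] pointing down, gripper open.
Joint ranges: [-2.96, 2.96], [-0.34, 2.1], [-1.41, 1.46], [0.24, 2.44], [-1.37, 4.51], [0.17, 1.92], [-2.96, 2.96]. Speed limits (rad/s): [2.39, 2.39, 3.14, 3.14, 3.14, 3.14, 3.14].

### API

Orientations are given as a unit quaternion [w, x, y, z].
In Python, from station import bot gives the robot as it stands.
- The arm moves only by the tool drive_tool, never from a script. Its arguments are lists of equal length, an entry for each row: "slide": the shift along the world's x, y, z in mm, a list of three; "turn": the turn, a rotation vector about the world's x, y, z in rad, a list of three; "gripper": the opening, from 0 (shut) to 1 (fully open). A call has 1 to 10 rows; each row is the pose to reach, as a shift and turn from the pose measured when the call began; what a row does not reach only later rows make up. A row lasts 1/10 s, in which the tool goes at most 50 mm and 8.59 degrees, less where a joint would pass 70% of its speed; a pose out of reach is approached as far as the arm can. A call with a gripper value outside its range is refused whole. The fingers move at their own pace and stop on an object; "squeeze" is the grip in N (left out, the last holds). Time passes only in rows, so rows that repeat a pose let the fingers close. It gives the time, the measured TCP pose, the force and the opening at its end, in the units of the state.
- bot.get_obs(): the state, without advancing time (a new reading comes with each control period).
- bot.read_camera(name): name is "scene" or "top"; returns a dict with "color" (384x512x3 uint8, red, green, blue), "fovy" (degrees; the focal length in pixels is half the picture's height over the tangent of half this angle, whatever the lens; pixels are square), "cx", "cy" (the principal point, pixels), "R" (3x3) and "t" (3): a world point X has camera coordinates R X + t. Camera axes: x right, y down, z forward; pixel columns grow to the right and rows downward; lengths in m; the calibration is good to about 2 mm. A picture is of the moment at which its call begins. There is no depth.
- bot.hand_in(): hands the job in, once; it reports no verdict.
The state is a dict: "t": time; "q": joint angles; "joint_vel": joint speeds; "joint_torque": joint torques, N m; "eef_pos": TCP position; "tool_rot": TCP orientation; "contact_force": force on the tool from outside, world axes, zero at the start; "torque": the same for the moment, N m; "gripper_width": opening from 0.0 (shut) to 1.0 (fully open).
Only numpy, scipy, OpenCV 4.12 (cv2) and the standard library are available. Lean on these libraries where they do the work, as an engineer would, in place of code of your own. Each camera call takes 0.05 s, during which the arm holds its last target.

## Working session

There is one attempt and no reset: what is moved stays moved. The work goes in short steps, Python scripts to look and compute and a tool call to move; the robot and the scene stay as the last step left them, time stands still between calls to the robot, and variables do not carry over. Pictures are saved under pics/ and viewed, and the job is handed in when it is done.

Besides the shell and the picture viewer there is one more tool, called after ">>>" by a JSON object that holds its "api" and its "payload", one argument or row to a line. drive_tool: Moves the arm, as the interface text tells. Its arguments: {"type":"object","properties":{"slide":{"type":"array"},"turn":{"type":"array"},"gripper":{"type":"array"},"squeeze":{"type":"number"}},"required":["slide","turn","gripper"]}

```bash
ls; mkdir -p pics
python3 - <<'E'
from station import bot
import cv2,pickle
o=bot.get_obs();print(o, bot.hold_point_z)
for n in("scene","top"):
    c=bot.read_camera(n);pickle.dump(c,open(n+"0.pkl","wb"))
    print(n,c["fovy"],c["cx"],c["cy"],c["R"],c["t"])
    cv2.imwrite(f"pics/{n}0.png",cv2.resize(c["color"][:,:,::-1],(800,600),interpolation=cv2.INTER_CUBIC))
E
```

```text
pics
{'t': 0.0, 'q': array([-1.23209047,  0.47780297,  0.0223476 ,  1.55648219, -0.01149765,
        1.10932718, -0.08312638]), 'joint_vel': array([-0.0001465 ,  0.00030245,  0.00114665,  0.00110178, -0.00099796,
        0.00049653,  0.00038326]), 'joint_torque': array([ 2.57323936e-04, -5.96458304e+01,  1.60836093e+00, -2.81197125e+01,
        1.24795493e-02,  9.52612900e-03, -9.28380956e-06]), 'eef_pos': array([0.29141243, 0.60816913, 0.23031099]), 'tool_rot': array([ 0.59781464, -0.37719579,  0.59888743,  0.37639719]), 'contact_force': array([0.38471901, 0.86733571, 0.54017084]), 'torque': array([ 0.0095366 , -0.0093638 ,  0.01076003]), 'gripper_width': 0.9984281097007162} 0.0187
scene 49.68634936964539 260.43162732532375 195.72091302955099 [[ 0.10329085  0.99464865 -0.00224834]
 [ 0.74647271 -0.07901212 -0.66070839]
 [-0.65735036  0.0665668  -0.75063931]] [-0.03308794 -0.26596156  1.49657507]
top 57.48261027054648 253.70237879924326 192.41406660735674 [[-1.48176784e-03 -9.99998890e-01 -1.56577511e-04]
 [-9.97247961e-01  1.48929767e-03 -7.41234542e-02]
 [ 7.41236051e-02  4.63128537e-05 -9.97249061e-01]] [0.01013274 0.50591366 1.31667394]
```

View pics/scene0.png

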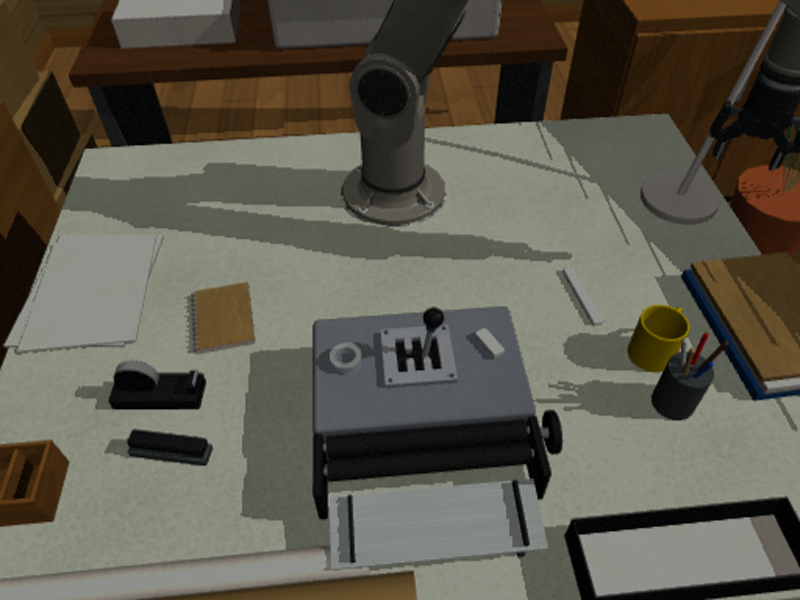

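View pics/top0.png

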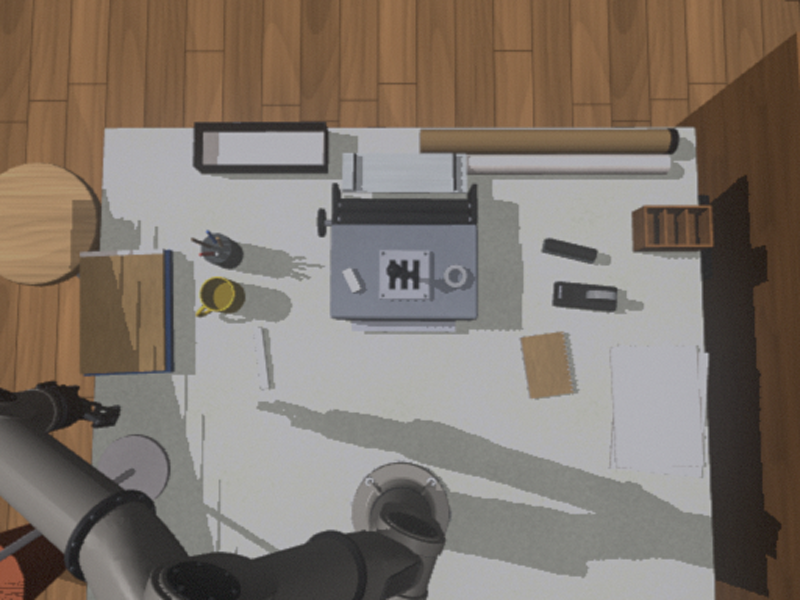

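The scene view faces the robot, with the gate at about (418,355) and the knob at (433,317). In the top view the gate is at about (404,274) and the knob at about (393,270), so the lever is near the first column. Next I'll measure both in close-up.

```bash
cat > h.py <<'E'
import numpy as np,cv2,pickle
def ray(c,u,v):
    f=192/np.tan(np.radians(c["fovy"]/2)); R=np.array(c["R"]);t=np.array(c["t"])
    d=R.T@np.array([(u-c["cx"])/f,(v-c["cy"])/f,1.]); return -R.T@t,d
def onz(c,u,v,z):
    o,d=ray(c,u,v); return o+d*(z-o[2])/d[2]
def proj(c,X):
    f=192/np.tan(np.radians(c["fovy"]/2)); p=np.array(c["R"])@X+c["t"]; return p[0]/p[2]*f+c["cx"],p[1]/p[2]*f+c["cy"]
def tri(a,b):
    (o1,d1),(o2,d2)=a,b
    A=np.stack([d1,-d2],1); s=np.linalg.lstsq(A,o2-o1,rcond=None)[0]
    p,q=o1+s[0]*d1,o2+s[1]*d2; return (p+q)/2,np.linalg.norm(p-q)
E
python3 - <<'E'
from h import *
for n,(x0,y0,x1,y1) in {"top":(205,135,315,220),"scene":(195,190,350,280)}.items():
    c=pickle.load(open(n+"0.pkl","rb"));im=c["color"][y0:y1,x0:x1,::-1]
    k=5 if n=="scene" else 7
    cv2.imwrite(f"pics/{n}0c.png",cv2.resize(im,None,fx=k,fy=k,interpolation=cv2.INTER_NEAREST))
E
```

```text
(no output)
```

View pics/top0c.png

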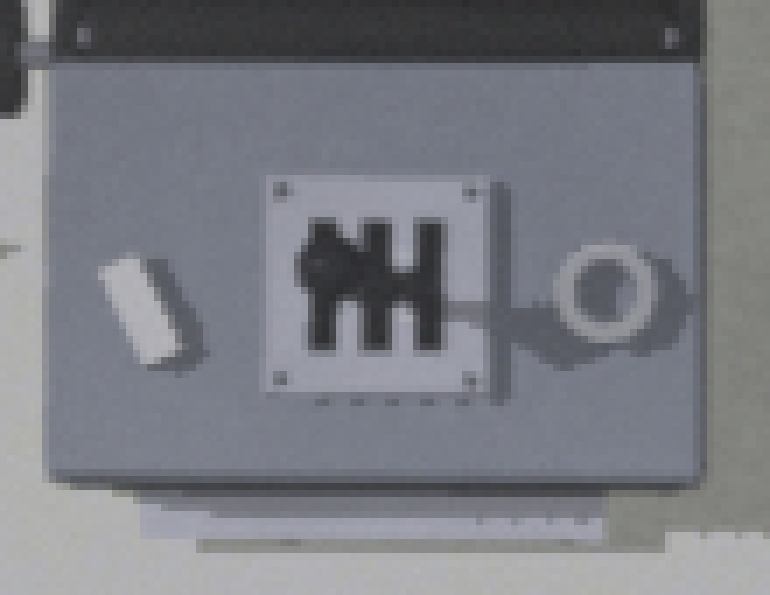

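View pics/scene0c.png

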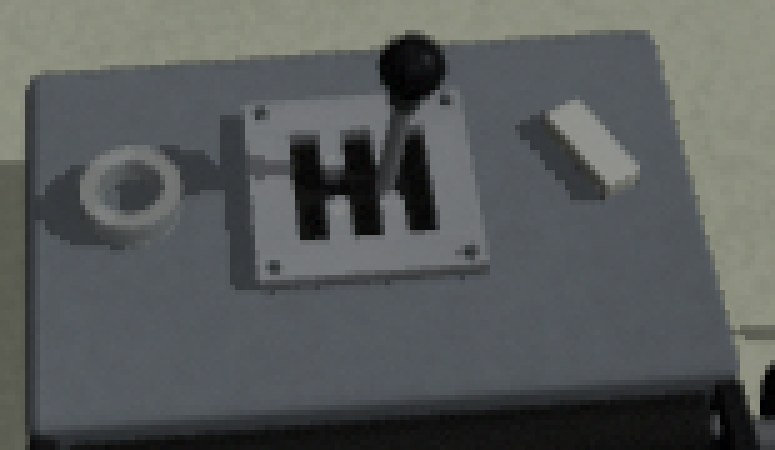

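Run:
```python
from h import *
T=pickle.load(open("top0.pkl","rb"));S=pickle.load(open("scene0.pkl","rb"))
pt=lambda x,y:(x/7-.5+205,y/7-.5+135)
ps=lambda x,y:(x/5-.5+195,y/5-.5+190)
for nm,c,P in (("top",T,[pt(280,189),pt(472,191),pt(471,380),pt(279,380)]),("scene",S,[ps(471,252),ps(274,268),ps(261,113),ps(446,100)])):
    W=np.array([onz(c,u,v,.116) for u,v in P]);print(nm,W.round(4).tolist(),W.mean(0).round(4), 'yaw',np.degrees(np.arctan2((W[0]-W[1])[0],(W[0]-W[1])[1])).round(2)*-1,np.degrees(np.arctan2((W[3]-W[2])[0],(W[3]-W[2])[1])).round(2)*-1,np.degrees(np.arctan2((W[0]-W[3])[1],(W[0]-W[3])[0])).round(2))
# gate mask, top
g=T["color"].astype(int); sub=g[155:196,238:280]; print(sub.mean(2).astype(int)[::6,::3])
m=(sub.mean(2)>142).astype(np.uint8)
cs,_=cv2.findContours(m,cv2.RETR_EXTERNAL,cv2.CHAIN_APPROX_NONE);c=max(cs,key=cv2.contourArea)
r=cv2.minAreaRect(c);print(r); u,v=r[0][0]+238,r[0][1]+155;print(onz(T,u,v,.116))
# knob in scene: dark circle
k=S["color"][190:215,262:292].mean(2); m=(k<45).astype(np.uint8);
m=cv2.morphologyEx(m,cv2.MORPH_OPEN,np.ones((3,3)));cs,_=cv2.findContours(m,cv2.RETR_EXTERNAL,cv2.CHAIN_APPROX_NONE);c=max(cs,key=cv2.contourArea)
(cx,cy),rr=cv2.minEnclosingCircle(c);print('knobS',cx+262,cy+190,rr)
kt=pt(323,265)
for ks in ((cx+262,cy+190),ps(412,68)):
    X,e=tri(ray(S,*ks),ray(T,*kt));print(X,e,onz(S,*ks,.195),onz(T,*kt,.195))
```

```text
top [[0.6091, 0.042, 0.116], [0.6079, -0.0557, 0.116], [0.5115, -0.0546, 0.116], [0.5116, 0.0424, 0.116]] [ 0.56   -0.0065  0.116 ] yaw -0.69 -0.09 -0.27
scene [[0.6077, 0.0398, 0.116], [0.607, -0.0567, 0.116], [0.5098, -0.0551, 0.116], [0.5112, 0.0411, 0.116]] [ 0.5589 -0.0077  0.116 ] yaw -0.39 -0.85 -0.79
[[122 124 125 123 124 124 125 122 123 124 122 123 124 123]
 [124 124 125 153 155 157 157 158 158 157 157 138 141 112]
 [125 126 155 157  58 118 118  53 160  64 110 156 131  91]
 [125 125 157 106  61  54  49  49 124  50 122 158 134  93]
 [127 129 157 161  53 123 118  53 164  53  91 116 106  91]
 [127 125 158 159 132 153 140 132 160 131 152 159 134  96]
 [129 128 123 129 126 124 118 124 121 120 122 116 117 102]]
((20.0, 20.0), (30.0, 30.0), 90.0)
[ 0.56065494 -0.00596919  0.116     ]
knobS 276.6617650985718 204.67647075653076 7.79234504699707
[0.55932584 0.01689968 0.19521351] 0.00512632112728007 [0.55886927 0.0143792  0.195     ] [0.5596969  0.01944256 0.195     ]
[0.55869871 0.01713148 0.2002255 ] 0.004570547374243574 [0.55406319 0.0155758  0.195     ] [0.5596969  0.01944256 0.195     ]
```

Run:
```python
from h import *
from scipy.spatial.transform import Rotation as Ro
T=pickle.load(open("top0.pkl","rb"));S=pickle.load(open("scene0.pkl","rb"))
cv2.imwrite("pics/a.png",cv2.resize(S["color"][0:170,380:512,::-1],None,fx=3.5,fy=3.5,interpolation=cv2.INTER_CUBIC))
cv2.imwrite("pics/b.png",cv2.resize(T["color"][220:384,0:180,::-1],None,fx=3.5,fy=3.5,interpolation=cv2.INTER_CUBIC))
q=[0.59781464,-0.37719579,0.59888743,0.37639719]
print(Ro.from_quat(q,scalar_first=True).as_matrix().round(3))
for c in(S,T):print(proj(c,np.array([.2914,.608,.230])))
```

```text
[[-0.001 -0.902  0.432]
 [-0.002  0.432  0.902]
 [-1.    -0.    -0.002]]
(np.float64(473.0228915205836), np.float64(107.87493900879822))
(np.float64(64.80542773886145), np.float64(255.29381646128428))
```

View pics/a.png

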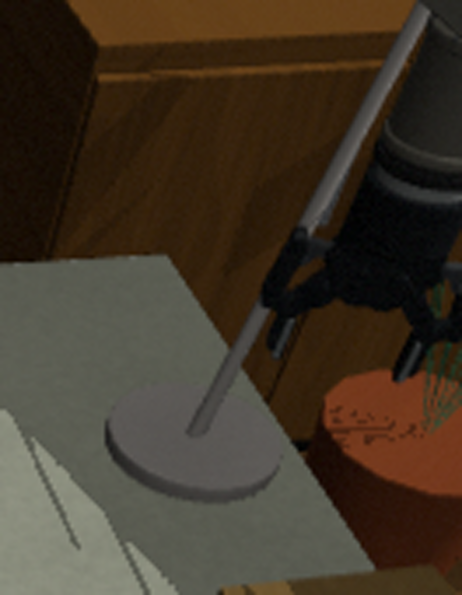

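View pics/b.png

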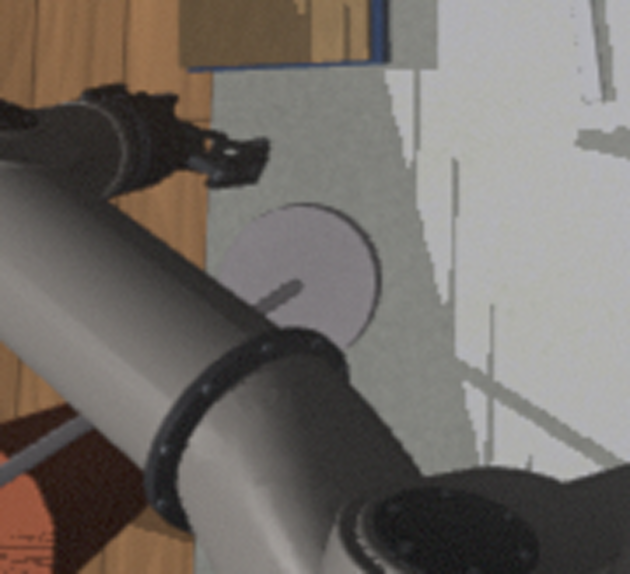

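Run:
```python
from h import *
T=pickle.load(open("top0.pkl","rb"));S=pickle.load(open("scene0.pkl","rb"))
print("pole base",onz(T,298/3.5,285/3.5+220,.02),onz(S,380+197/3.5,430/3.5,.02))
# points up the pole in scene: assume vertical at base, find heights
for p in((268,300),(305,230),(410,30)):
    print(p,[onz(S,380+p[0]/3.5,p[1]/3.5,z).round(3).tolist() for z in(.1,.2,.3,.4,.5)])
for p in ((20,465),(70,432)):
    print(p,[onz(T,p[0]/3.5,p[1]/3.5+220,z).round(3).tolist() for z in(.2,.3,.4,.5,.6)])
for n,p in(("pencil cup",(217,248)),("mug",(218,296))):print(n,onz(T,p[0]*.64,p[1]*.64,.1))
```

```text
pole base [0.09956621 0.6378824  0.02      ] [0.09874552 0.64532847 0.02      ]
(268, 300) [[-0.0, 0.733, 0.1], [0.14, 0.636, 0.2], [0.28, 0.539, 0.3], [0.42, 0.442, 0.4], [0.559, 0.346, 0.5]]
(305, 230) [[-0.121, 0.826, 0.1], [0.033, 0.718, 0.2], [0.187, 0.61, 0.3], [0.341, 0.503, 0.4], [0.495, 0.395, 0.5]]
(410, 30) [[-0.561, 1.164, 0.1], [-0.355, 1.016, 0.2], [-0.149, 0.868, 0.3], [0.057, 0.721, 0.4], [0.263, 0.573, 0.5]]
(20, 465) [[-0.019, 0.801, 0.2], [0.018, 0.732, 0.3], [0.055, 0.663, 0.4], [0.092, 0.594, 0.5], [0.129, 0.525, 0.6]]
(70, 432) [[0.01, 0.756, 0.2], [0.044, 0.691, 0.3], [0.079, 0.627, 0.4], [0.113, 0.562, 0.5], [0.148, 0.497, 0.6]]
pencil cup [0.62240905 0.42346076 0.1       ]
mug [0.51119164 0.41862774 0.1       ]
```

>>> {"api": "drive_tool", "payload": {
  "slide": [
    [268,-528,35],
    [268,-528,35],
    [268,-528,35],
    [268,-528,35],
    [268,-528,35],
    [268,-528,35],
    [268,-528,35],
    [268,-528,35],
    [268,-528,35],
    [268,-528,35]
  ],
  "turn": [
    [0,0,0.447],
    [0,0,0.447],
    [0,0,0.447],
    [0,0,0.447],
    [0,0,0.447],
    [0,0,0.447],
    [0,0,0.447],
    [0,0,0.447],
    [0,0,0.447],
    [0,0,0.447]
  ],
  "gripper": [0,0,0,0,0,0,0,0,0,0],
  "squeeze": 20
}}

```text
t: 1.1
eef_pos: [0.5176, 0.1614, 0.2601]
tool_rot: [-0.499, 0.5, -0.5, -0.5]
contact_force: [0.9, 0.2, 0.3]
gripper_width: -0.003
```

>>> {"api": "drive_tool", "payload": {
  "slide": [
    [42,-79,0],
    [42,-79,0],
    [42,-79,0],
    [42,-79,-40],
    [42,-79,-82],
    [42,-79,-82],
    [42,-79,-82]
  ],
  "turn": [
    [0,0,0],
    [0,0,0],
    [0,0,0],
    [0,0,0],
    [0,0,0],
    [0,0,0],
    [0,0,0]
  ],
  "gripper": [0,0,0,0,0,0,0]
}}

```text
t: 1.8
eef_pos: [0.5592, 0.0827, 0.1781]
tool_rot: [0.499, -0.5, 0.501, 0.5]
contact_force: [0.1, -0.6, -0.1]
gripper_width: -0.001
```

```bash
cat > look.py <<'E'
import sys
from station import bot
from h import *
n=sys.argv[1]
a=[]
for nm,(x0,y0,x1,y1) in {"top":(205,135,315,220),"scene":(195,130,350,280)}.items():
    c=bot.read_camera(nm);pickle.dump(c,open(f"{nm}{n}.pkl","wb"))
    a.append(cv2.resize(c["color"][y0:y1,x0:x1,::-1],(400,int(400*(y1-y0)/(x1-x0))),interpolation=cv2.INTER_NEAREST))
h=max(x.shape[0] for x in a)
cv2.imwrite(f"pics/l{n}.png",np.hstack([cv2.copyMakeBorder(x,0,h-x.shape[0],0,0,cv2.BORDER_CONSTANT) for x in a]))
o=bot.get_obs();print(o["t"],o["eef_pos"],o["contact_force"])
E
python3 look.py 1
```

```text
1.9 [0.56089153 0.08294592 0.18012201] [ 0.00164668 -0.40036358  0.70878077]
```

View pics/l1.png

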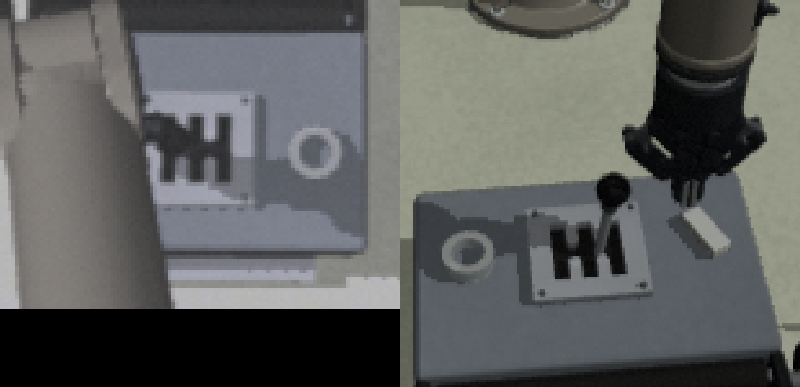

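The tip is level with the knob, on its left, with free space between them and clear of the eraser. I'll start the sideways push slowly.

>>> {"api": "drive_tool", "payload": {
  "slide": [
    [-1,-10,0],
    [-1,-20,0],
    [-1,-28,0],
    [-1,-34,0],
    [-1,-40,0],
    [-1,-45,0],
    [-1,-50,0],
    [-1,-55,0]
  ],
  "turn": [
    [0,0,0],
    [0,0,0],
    [0,0,0],
    [0,0,0],
    [0,0,0],
    [0,0,0],
    [0,0,0],
    [0,0,0]
  ],
  "gripper": [0,0,0,0,0,0,0,0]
}}

```text
t: 2.7
eef_pos: [0.5602, 0.0284, 0.1804]
tool_rot: [-0.5, 0.501, -0.499, -0.5]
contact_force: [-0.2, 2.6, 2.1]
gripper_width: -0.0
```

```bash
python3 look.py 2
```

```text
2.8 [0.5600913  0.0272874  0.18025606] [-0.16209953  3.29677014  2.36816724]
```

View pics/l2.png

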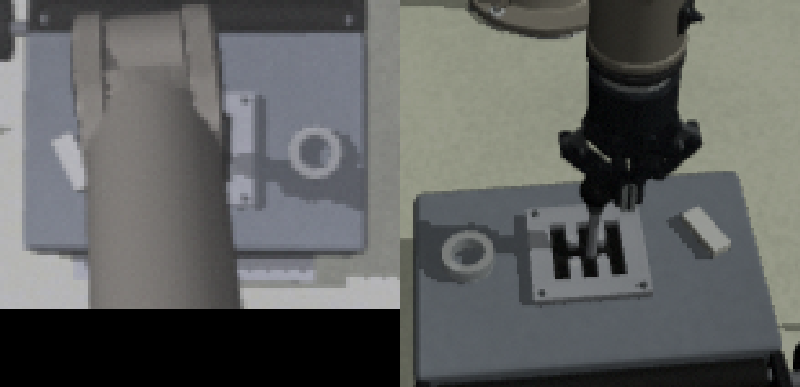

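Run:
```python
from h import *
S=pickle.load(open("scene2.pkl","rb"))
cv2.imwrite("pics/z2.png",cv2.resize(S["color"][180:250,240:310,::-1],None,fx=8,fy=8,interpolation=cv2.INTER_CUBIC))
```

```text
(no output)
```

View pics/z2.png

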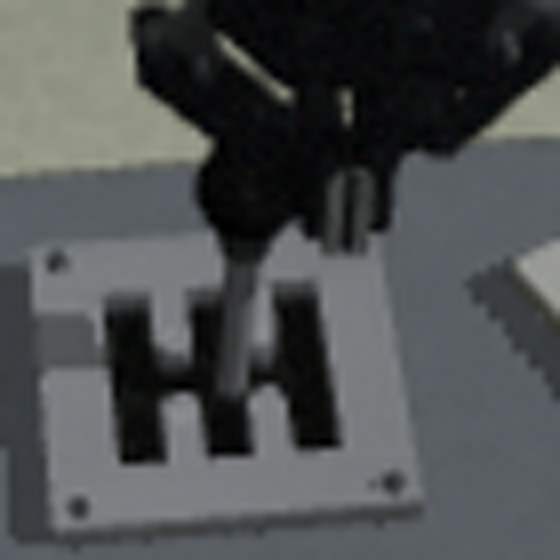

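Run:
```python
from h import *
S=pickle.load(open("scene2.pkl","rb"))
print(onz(S,240+247/8-.5,180+190/8-.5,.201))
```

```text
[ 0.55793979 -0.00062265  0.201     ]
```

>>> {"api": "drive_tool", "payload": {
  "slide": [
    [-1,-6,0],
    [-1,-12,0],
    [-1,-18,0],
    [-1,-24,0],
    [-1,-30,0],
    [-1,-36,0],
    [-1,-41,0],
    [-1,-45,0],
    [-1,-48,0],
    [-1,-50,0]
  ],
  "turn": [
    [0,0,0],
    [0,0,0],
    [0,0,0],
    [0,0,0],
    [0,0,0],
    [0,0,0],
    [0,0,0],
    [0,0,0],
    [0,0,0],
    [0,0,0]
  ],
  "gripper": [0,0,0,0,0,0,0,0,0,0]
}}

```text
t: 3.8
eef_pos: [0.5586, -0.023, 0.1799]
tool_rot: [-0.5, 0.501, -0.5, -0.499]
contact_force: [-0.1, 1.9, -2.4]
gripper_width: -0.002
```

```bash
python3 look.py 3;python3 - <<'E'
from h import *
S=pickle.load(open("scene3.pkl","rb"))
cv2.imwrite("pics/z3.png",cv2.resize(S["color"][180:250,240:310,::-1],None,fx=8,fy=8,interpolation=cv2.INTER_CUBIC))
E
```

```text
3.9 [ 0.5587472  -0.02302921  0.18007483] [ 0.13212882  2.81301227 -1.36995099]
```

View pics/z3.png

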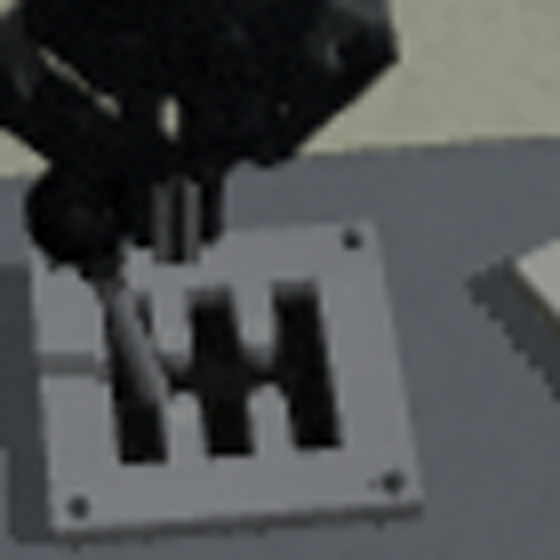

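>>> {"api": "drive_tool", "payload": {
  "slide": [
    [0,-2,0],
    [0,-4,0],
    [0,-5.5,0],
    [0,-7,0],
    [0,-7,0]
  ],
  "turn": [
    [0,0,0],
    [0,0,0],
    [0,0,0],
    [0,0,0],
    [0,0,0]
  ],
  "gripper": [0,0,0,0,0]
}}

```text
t: 4.4
eef_pos: [0.5587, -0.0303, 0.1801]
tool_rot: [-0.5, 0.501, -0.5, -0.499]
contact_force: [-0.9, 3.1, -2.4]
gripper_width: -0.002
```

```bash
python3 look.py 4;python3 - <<'E'
from h import *
S=pickle.load(open("scene3.pkl","rb"))
print(onz(S,240+75/8-.5,180+215/8-.5,.197))
S=pickle.load(open("scene4.pkl","rb"))
cv2.imwrite("pics/z4.png",cv2.resize(S["color"][180:250,240:310,::-1],None,fx=8,fy=8,interpolation=cv2.INTER_CUBIC))
E
```

```text
4.5 [ 0.55875126 -0.03014491  0.1800867 ] [-0.68332322  1.59983839 -1.89022159]
[ 0.55883848 -0.05172014  0.197     ]
```

View pics/z4.png

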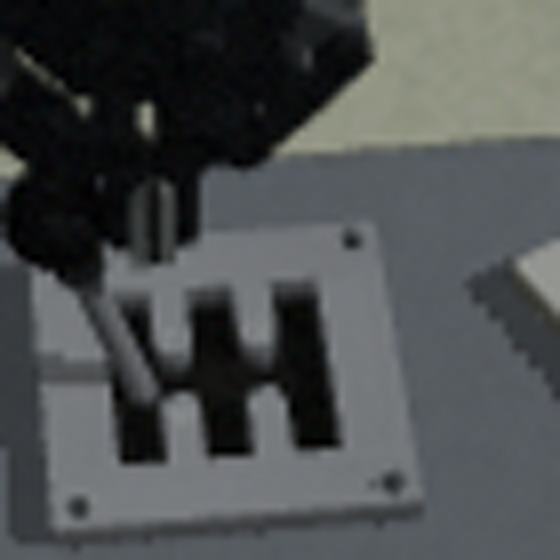

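>>> {"api": "drive_tool", "payload": {
  "slide": [
    [0,12,0],
    [0,25,0],
    [-30,25,0],
    [-56,25,-3],
    [-56,25,-3],
    [-56,0,-3],
    [-56,-28,-3],
    [-56,-28,-3]
  ],
  "turn": [
    [0,0,0],
    [0,0,0],
    [0,0,0],
    [0,0,0],
    [0,0,0],
    [0,0,0],
    [0,0,0],
    [0,0,0]
  ],
  "gripper": [0,0,0,0,0,0,0,0]
}}

```text
t: 5.3
eef_pos: [0.5034, -0.0615, 0.1777]
tool_rot: [0.501, -0.501, 0.501, 0.497]
contact_force: [0.7, -0.4, 0.2]
gripper_width: 0.005
```

```bash
python3 look.py 5;python3 - <<'E'
from h import *
S=pickle.load(open("scene5.pkl","rb"))
cv2.imwrite("pics/z5.png",cv2.resize(S["color"][180:250,230:300,::-1],None,fx=8,fy=8,interpolation=cv2.INTER_CUBIC))
E
```

```text
5.4 [ 0.50349205 -0.05803891  0.1773782 ] [ 0.73299977  1.51488178 -0.14542977]
```

View pics/z5.png

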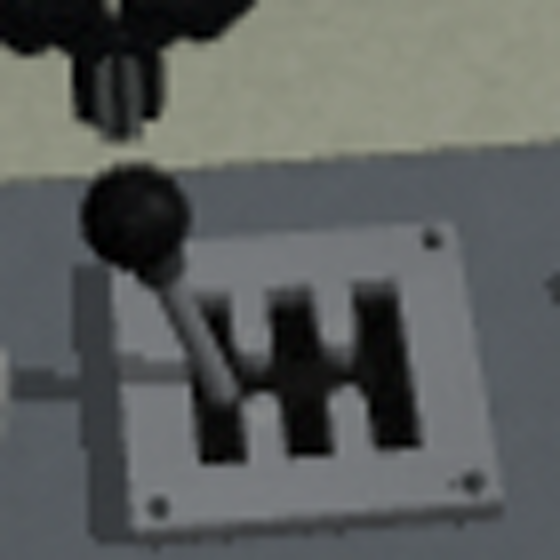

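View pics/l5.png

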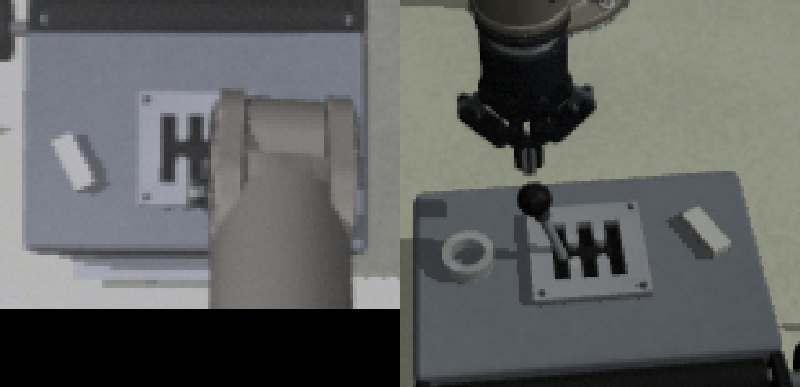

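Run:
```python
from h import *
S=pickle.load(open("scene5.pkl","rb"))
print(onz(S,230+136/8-.5,180+216/8-.5,.194), proj(S,np.array([.559,-.0595,.194])))
```

```text
[ 0.55612583 -0.05719973  0.194     ] (np.float64(245.62798531328298), np.float64(207.50776048824318))
```

The knob sits at about y = -50 mm relative to the gate, in the third column, and the tip is behind it. Next is the forward push.

>>> {"api": "drive_tool", "payload": {
  "slide": [
    [14,0,0],
    [24,0,0],
    [30,0,0],
    [36,0,0],
    [42,0,0],
    [48,0,0],
    [54,0,0],
    [60,0,0],
    [65,0,0],
    [68,0,0]
  ],
  "turn": [
    [0,0,0],
    [0,0,0],
    [0,0,0],
    [0,0,0],
    [0,0,0],
    [0,0,0],
    [0,0,0],
    [0,0,0],
    [0,0,0],
    [0,0,0]
  ],
  "gripper": [0,0,0,0,0,0,0,0,0,0]
}}

```text
t: 6.4
eef_pos: [0.5716, -0.0579, 0.177]
tool_rot: [-0.501, 0.501, -0.5, -0.499]
contact_force: [-2.7, 0.4, -1.8]
gripper_width: 0.001
```

```bash
python3 look.py 6;python3 - <<'E'
from h import *
S=pickle.load(open("scene6.pkl","rb"))
cv2.imwrite("pics/z6.png",cv2.resize(S["color"][180:250,230:300,::-1],None,fx=8,fy=8,interpolation=cv2.INTER_CUBIC))
E
```

```text
6.5 [ 0.571758   -0.05808403  0.17715521] [-1.92965299 -0.04092604 -1.93007849]
```

View pics/z6.png

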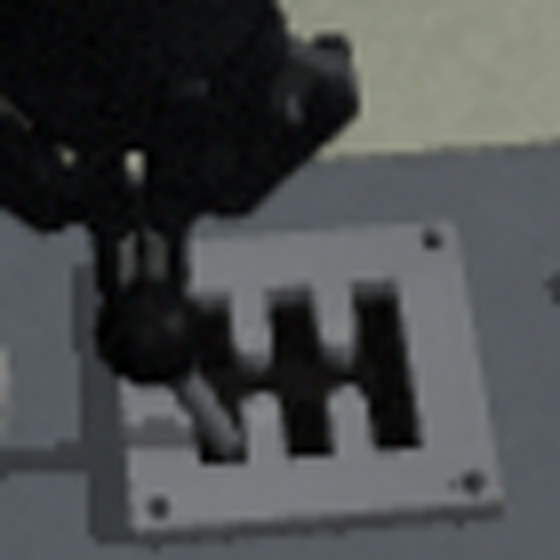

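The lever is well into the third forward slot. I'll creep the last millimetres and watch the force.

>>> {"api": "drive_tool", "payload": {
  "slide": [
    [3,0,0],
    [5,0,0],
    [7,0,0],
    [9,0,0],
    [10,0,0]
  ],
  "turn": [
    [0,0,0],
    [0,0,0],
    [0,0,0],
    [0,0,0],
    [0,0,0]
  ],
  "gripper": [0,0,0,0,0]
}}

```text
t: 7.0
eef_pos: [0.5819, -0.0582, 0.1771]
tool_rot: [-0.501, 0.501, -0.5, -0.498]
contact_force: [-3.1, 0.6, -2.1]
gripper_width: 0.002
```

>>> {"api": "drive_tool", "payload": {
  "slide": [
    [1,0,0],
    [2,0,0]
  ],
  "turn": [
    [0,0,0],
    [0,0,0]
  ],
  "gripper": [0,0]
}}

```text
t: 7.2
eef_pos: [0.5833, -0.0583, 0.1769]
tool_rot: [-0.5, 0.5, -0.5, -0.499]
contact_force: [-5.1, 0.0, -1.6]
gripper_width: -0.002
```

>>> {"api": "drive_tool", "payload": {
  "slide": [
    [1,0,0],
    [1,0,0]
  ],
  "turn": [
    [0,0,0],
    [0,0,0]
  ],
  "gripper": [0,0]
}}

```text
t: 7.4
eef_pos: [0.5835, -0.0584, 0.1768]
tool_rot: [0.5, -0.5, 0.501, 0.499]
contact_force: [-6.0, 0.0, 0.4]
gripper_width: 0.001
```

>>> {"api": "drive_tool", "payload": {
  "slide": [
    [1,0,0],
    [1,0,0]
  ],
  "turn": [
    [0,0,0],
    [0,0,0]
  ],
  "gripper": [0,0]
}}

```text
t: 7.6
eef_pos: [0.5837, -0.0584, 0.1768]
tool_rot: [0.5, -0.499, 0.501, 0.5]
contact_force: [-6.0, 0.1, 0.7]
gripper_width: 0.001
```

>>> {"api": "drive_tool", "payload": {
  "slide": [
    [2,0,0],
    [3,0,0],
    [3,0,0]
  ],
  "turn": [
    [0,0,0],
    [0,0,0],
    [0,0,0]
  ],
  "gripper": [0,0,0]
}}

```text
t: 7.9
eef_pos: [0.5844, -0.0585, 0.1766]
tool_rot: [0.499, -0.498, 0.503, 0.501]
contact_force: [-10.5, 1.0, 4.6]
gripper_width: -0.002
```

```bash
python3 look.py 7
```

```text
8.0 [ 0.58434158 -0.05846942  0.17656605] [-11.23610722   0.33784998   3.8670488 ]
```

The force has risen to 11 N with almost no further travel, so the lever is at the rigid slot end. Now I'll back off and check.

>>> {"api": "drive_tool", "payload": {
  "slide": [
    [-10,0,0],
    [-40,0,0],
    [-80,0,0],
    [-90,0,20],
    [-90,0,70],
    [-90,50,90],
    [-90,100,90],
    [-90,150,90],
    [-90,200,90],
    [-90,200,90]
  ],
  "turn": [
    [0,0,0],
    [0,0,0],
    [0,0,0],
    [0,0,0],
    [0,0,0],
    [0,0,0],
    [0,0,0],
    [0,0,0],
    [0,0,0],
    [0,0,0]
  ],
  "gripper": [0,0,0,0,0,0,0,0,0,0]
}}

```text
t: 9.0
eef_pos: [0.4945, 0.1497, 0.2676]
tool_rot: [0.498, -0.5, 0.498, 0.504]
contact_force: [-0.9, -0.2, 1.2]
gripper_width: -0.003
```

```bash
python3 look.py 8
```

```text
9.1 [0.49495599 0.14330657 0.26720269] [ 0.87459276 -0.65212314  0.22928259]
```

View pics/l8.png

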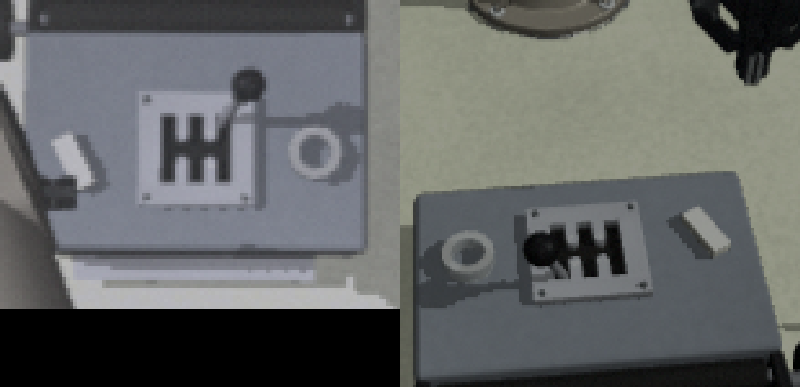

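```bash
python3 - <<'E'
from h import *
T=pickle.load(open("top8.pkl","rb"));S=pickle.load(open("scene8.pkl","rb"))
t=(205+248*110/400-.5,135+84*110/400-.5);s=(195+142*155/400-.5,130+249*155/400-.5)
X,e=tri(ray(T,*t),ray(S,*s));print((X-[.5595,-.007,0])*1000,e*1000)
E
python3 - <<'E'
from station import bot
print(bot.hand_in())
E
```

```text
[ 50.76205948 -47.65502973 188.49820721] 0.30489047835871547
the job is handed in; nothing more can be done
None
```

The selector lever is in the third forward slot, pushed up against the slot's far end, and I've handed the job in. I used the closed fingertips only, with no gripping.

- **Moves:** I pushed the lever from the left along the cross channel to the third column, staying out of the other slots. Then I moved behind it and pushed it forward. The motion ended at about 9 s, against the 48 s limit.
- **Force:** Moving the lever took about 2–5 N. At the slot end the force rose to about 11 N with almost no further travel, well under the 34 N limit.
- **Final position:** After I backed off, the two cameras put the knob at about (+51, -48, 188) mm in folder axes, against (+52, -50, 187) nominal. The 2 mm difference in y is within camera accuracy and slot play.
- **Surroundings:** In the last pictures the eraser and tape roll look unmoved. The pictures I viewed after moving covered only the machine area, so I did not check the other desk items again, though the arm's path kept clear of them. The robot was touching nothing when I handed in.

No checks failed.

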